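# Find the stamped slide crate and dispatch it

## Task

Two identical white slide crates stand on the bench and one of them has a round ink stamp on its underside. Tip each crate over towards the robot with the fingertips, so that it lies on its broad side with its underside facing the dispatch rail and can be inspected; only when both are lying, push the stamped one, underside first, squarely up against the rail, within the rail's length. Leave the other crate lying near where it fell, do not grasp or lift anything, and do not disturb the other things on the bench.

Things in the scene. Friction and masses are not known exactly. Their poses are not given: they have to be found in the camera images.
- stamped_crate: closed white plastic slide crate, 54 deep (x) x 100 wide (y) x 90 mm high (z), 0.2 to 0.45 kg, on 3 mm rubber foot strips, upright at the start. Origin: centre of its underside; z runs from underside to lid, x away from the robot towards the rail (within 0.35 rad). The underside bears a 36 mm black ring with a bar across it, in a 2 mm recess; else it looks just like the other. Either may be the left one.
- plain_crate: closed white plastic slide crate, 54 deep (x) x 100 wide (y) x 90 mm high (z), 0.2 to 0.45 kg, on 3 mm rubber foot strips, upright at the start. Origin: centre of its underside; z runs from underside to lid, x away from the robot towards the rail (within 0.35 rad). Its underside is blank.
- stamped_crate_centre (a point): centre of the stamped crate, 45 mm above its underside along its z. Pushed near the top of its far side towards the robot, it tips over its near bottom edge, balances at about 31 degrees, and falls onto its 100 x 90 mm side: then it lies 54 mm high, underside facing the rail
- plain_crate_centre (a point): centre of the plain crate, 45 mm above its underside along its z. Pushed near the top of its far side towards the robot, it tips over its near bottom edge, balances at about 31 degrees, and falls onto its 100 x 90 mm side: then it lies 54 mm high, underside facing the rail
- rail_face (a point): the dispatch rail, a fixed straight aluminium bar 600 mm long, 20 mm thick and 25 mm high across the bench beyond the crates. This point is the middle of its long face towards the robot, half-way up (12.5 mm above the bench); x is square to the face and points away from the robot, y along the rail
- dropper_bottle: bystander: amber glass dropper bottle, 32 mm across, 70 mm high, between the crates; origin at the centre of its base
- stain_jar: bystander: glass jar, 40 mm across, 60 mm high, between the crates; origin at the centre of its base
- beaker: bystander: glass beaker, 66 mm across, 85 mm high; origin at the centre of its base
- slide_box: bystander: flat wooden box 85 x 100 x 35 mm; origin at the centre of its base
- petri_dish: bystander: glass dish, 90 mm across, 16 mm high; origin at the centre of its base
- mouse: bystander: grey computer mouse, about 90 x 58 x 26 mm; origin at its base
Things that resemble listed ones, but are neither listed nor needed, are in the scene too. What is shaped like the stamped_crate but red or yellow is not meant.

How it is judged (in metres and radians):
On the way:
1. both crates lie on their broad sides, undersides facing the rail and both still 30 mm or more short of it (angle between stamped_crate's own z axis and vertical between 1.4 and 1.75 rad and z of rail_face in the frame of stamped_crate below 0.02 m and height (world z) of each of stamped_crate_centre, plain_crate_centre below 0.04 m and angle between plain_crate's own z axis and vertical between 1.4 and 1.75 rad and z of rail_face in the frame of plain_crate below 0.02 m and x of each of stamped_crate, plain_crate in the frame of rail_face below -0.03 m), for 0.3 s.
At the end, for the whole second after the job is handed in: Both crates lie at rest, undersides towards the rail; the stamped one's underside (middle) within 15 mm of the rail's face and 290 mm of its middle, square within 0.25 rad; the plain one's at least 30 mm short of the rail and within 120 mm of its start (angle between stamped_crate's own z axis and vertical between 1.4 and 1.75 rad and z of rail_face in the frame of stamped_crate below 0.02 m and height (world z) of each of stamped_crate_centre, plain_crate_centre below 0.04 m and angle between plain_crate's own z axis and vertical between 1.4 and 1.75 rad and z of rail_face in the frame of plain_crate below 0.02 m and x of stamped_crate in the frame of rail_face above -0.015 m and y of stamped_crate in the frame of rail_face between -0.29 and 0.29 m and angle between the z axis of stamped_crate and the x axis of rail_face, either way round below 0.25 rad and x of plain_crate in the frame of rail_face below -0.03 m and distance of plain_crate from where it was at the start of the episode below 0.12 m and linear speed of each of stamped_crate, plain_crate below 0.02 m/s and angular speed of each of stamped_crate, plain_crate below 0.1 rad/s); the robot touches nothing.
It fails at once if a crate is lifted off the bench (height (world z) of any of stamped_crate_centre, plain_crate_centre above 0.08 m).
It fails at once if another thing on the bench is moved by more than 25 mm or tipped over (distance of any of dropper_bottle, stain_jar, beaker, slide_box, petri_dish, mouse from where it was at the start of the episode above 0.025 m or angle between any of dropper_bottle, stain_jar, beaker, slide_box, petri_dish, mouse's own z axis and vertical above 0.5 rad).
It also fails if it takes over 64 s, if anything falls off the work surface, if the arm or the gripper's body presses on something with over 40 N, if the wrist force passes 120 N, or if a joint passes its speed limit or range.

## Robot

A 6-joint arm with a two-finger parallel gripper is mounted at the origin on the work surface. World frame = base frame: x ahead of the robot, y to its left, z up, the work surface at z = 0. Lengths are in m, angles in degrees, forces in N, time in s.
With the tool pointing down it reaches from about 0.35 to 0.95 m from the base axis. Payload 17.4 kg.
Tool frame: the origin (TCP) lies at the very end of the fingers, on their centre line; the grasp point (between the pads) lies 19 mm behind it (env.grip_depth is the distance from the TCP to the grasp point, in m); z points along the fingers, y is the line along which they close (so a half turn about z gives the same grasp; the last joint's range is limited). The gripper opens to 93 mm and grips with 3 to 60 N. Pads are 15 mm wide; open, the fingers measure 128 mm over their backs; the gripper's body (75 mm by 188 mm) begins 65 mm behind the grasp point.
Start: joints at [65.386, 6.646, 82.598, -0, 90.757, -2.166], TCP at [0.258, 0.624, 0.18] pointing down, gripper open.
Joint ranges: [-162.19, 162.19], [-47.58, 125.68], [4.15, 143.07], [-65.23, 245.23], [0.69, 171.88], [-170.13, 170.13]. Speed limits (degrees/s): [108.29, 108.29, 127.2, 180, 180, 180].

## Interface

Orientations are given as a 3x3 rotation matrix whose columns are the frame's x, y, z axes.
In Python, from bench import env gives the robot as it stands.
- The arm moves only by the tool play_rows, never from a script. Its arguments are lists of equal length, an entry for each row: "travel": the shift along the tool's x, y, z scaled (see below), a list of three; "turn": the turn, a rotation vector about the tool's x, y, z scaled (see below), a list of three; "gripper": the opening, from 0 (shut) to 1 (fully open). In form: {"travel": [[tx, ty, tz], ...], "turn": [[ax, ay, az], ...], "gripper": [gripper, ...]}. A call has 1 to 5 rows; each row shifts and turns the commanded pose from where the row before left it, along the tool's axes as they then stand; what a row does not reach is not made up. The controller multiplies each number of a shift by 0.03 m and each number of a turn by 0.08 rad. A row lasts 1/8 s, in which the tool goes at most 62.5 mm and 10.7 degrees, less where a joint would pass 70% of its speed; a pose out of reach is approached as far as the arm can. A call with a number of a shift or a turn outside -1 to 1 is refused whole. A call with a gripper value outside its range is refused whole. The fingers move at their own pace and stop on an object; "grip_force" is the grip in N (left out, the last holds). Time passes only in rows, so rows that do not move let the fingers close. It gives the time, the measured TCP pose, the force, the opening and the grip force at its end, in the units of the state.
- env.get_obs(): the state, without advancing time (a new reading comes with each control period).
- env.read_camera(name): name is "side" or "top"; returns a dict with "image" (384x512x3 uint8, red, green, blue), "mtx" (3x3 intrinsics, pixels), "k1" (the pictures are not rectified: a ray, as slopes to the right and down, at radius r is drawn at 1 + k1 r^2 times it, then the intrinsics apply), "origin" and "orientation" of the camera in the world. Camera axes: x right, y up, looking along -z (the intrinsics and any distortion apply to the point x, -y, -z); pixel columns grow to the right and rows downward; lengths in m; the calibration is good to about 2 mm. A picture is of the moment at which its call begins. There is no depth.
- env.sign_off(): hands the job in; it is judged then, once.
The state is a dict: "clock": time; "q": joint angles; "joint_velocities": joint speeds; "joint_efforts": joint torques, N m; "eef_pos": TCP position; "eef_rot": TCP orientation; "contact_force": force on the tool from outside, world axes, zero at the start; "moment": the same for the moment, N m; "opening": opening from 0.0 (shut) to 1.0 (fully open); "grasp_force": force on a finger pad.
Only numpy, scipy, OpenCV 4.12 (cv2) and the standard library are available. Lean on these libraries where they do the work, as an engineer would, in place of code of your own. Each camera call takes 0.05 s, during which the arm holds its last target. There are 200 camera calls.

## Working session

There is one attempt and no reset: what is moved stays moved. The work goes in short steps, Python scripts to look and compute and a tool call to move; the robot and the scene stay as the last step left them, time stands still between calls to the robot, and variables do not carry over. Pictures are saved under pics/ and viewed, at most 10 in all, crops included, and the job is handed in when it is done.

Besides the shell and the picture viewer there is one more tool, called after "Call:" by a JSON object that holds its "op" and its "data", one argument or row to a line. play_rows: Moves the arm, as the interface text tells. Shifts and turns lie within -1 to 1; 1 stands for 0.03 m of shift or 0.08 rad of turn. Its arguments: {"type":"object","properties":{"travel":{"type":"array"},"turn":{"type":"array"},"gripper":{"type":"array"},"grip_force":{"type":"number"}},"required":["travel","turn","gripper"]}

```bash
mkdir -p pics && ls && cat > h.py <<'E'
import numpy as np, cv2
from bench import env
def cam(n): return env.read_camera(n)
def save(c,name): cv2.imwrite('pics/'+name,c["image"][:,:,::-1])
def ray(c,uv):
    K=np.array(c["mtx"],float);k1=float(c["k1"])
    p=cv2.undistortPoints(np.array(uv,float).reshape(-1,1,2),K,np.array([k1,0,0,0,0.])).reshape(-1,2)
    d=np.c_[p[:,0],-p[:,1],-np.ones(len(p))]@np.array(c["orientation"]).T
    return np.array(c["origin"]),d
def onz(c,uv,z):
    o,d=ray(c,uv); return o+d*((z-o[2])/d[:,2])[:,None]
def proj(c,P):
    q=(np.atleast_2d(P)-np.array(c["origin"]))@np.array(c["orientation"])
    q=np.c_[q[:,0],-q[:,1],-q[:,2]]
    return cv2.projectPoints(q.reshape(-1,1,3),np.zeros(3),np.zeros(3),np.array(c["mtx"],float),np.array([float(c["k1"]),0,0,0,0]))[0].reshape(-1,2)
E
python3 - <<'E'
from h import *
a=cam("side");b=cam("top")
cv2.imwrite('pics/a.png',cv2.resize(a["image"][:,:,::-1],(800,600),interpolation=cv2.INTER_CUBIC))
cv2.imwrite('pics/b.png',cv2.resize(b["image"][:,:,::-1],(800,600),interpolation=cv2.INTER_CUBIC))
for c in(a,b):print(c["origin"],c["orientation"],c["mtx"],c["k1"])
print(env.get_obs())
E
```

```text
pics
[ 0.44400698 -0.73284779  0.84411988] [[ 0.99052674  0.10398454 -0.08968835]
 [-0.13704996  0.7076524  -0.69314168]
 [-0.00860784  0.69886715  0.7151997 ]] [[358.72429611   0.         251.73468942]
 [  0.         358.72429611 190.28482225]
 [  0.           0.           1.        ]] -0.024965753063787816
[0.28836491 0.0289375  1.57807263] [[ 0.02101573  0.9851646  -0.17032041]
 [-0.99972874  0.01899678 -0.01347504]
 [-0.01003959  0.1705574   0.9852966 ]] [[446.92352824   0.         259.38246876]
 [  0.         446.92352824 191.67026514]
 [  0.           0.           1.        ]] -0.06555258672934215
{'clock': 0.1, 'q': array([ 6.53858799e+01,  6.67210012e+00,  8.26311190e+01, -1.97660035e-03,
        9.07539194e+01, -2.16688946e+00]), 'joint_velocities': array([ 0.05825137, -0.1226013 , -0.16652857,  0.06549181,  0.0199911 ,
       -0.01910534]), 'joint_efforts': array([ 1.31658449e-03, -7.22893095e+01, -6.23867798e+01,  7.79844867e-02,
        2.27689493e-02, -2.04208089e-05]), 'eef_pos': array([0.25768335, 0.62365852, 0.17937916]), 'eef_rot': array([[-9.24231424e-01,  3.81832591e-01, -3.84000692e-04],
       [ 3.81832784e-01,  9.24230965e-01, -9.21005081e-04],
       [ 3.23557381e-06, -9.97845891e-04, -9.99999502e-01]]), 'contact_force': array([ 0.23980455, -0.16514324,  0.86154773]), 'moment': array([0.00245613, 0.00355702, 0.00914979]), 'grasp_force': 0.0, 'opening': 0.9952150364461848}
```

View pics/a.png

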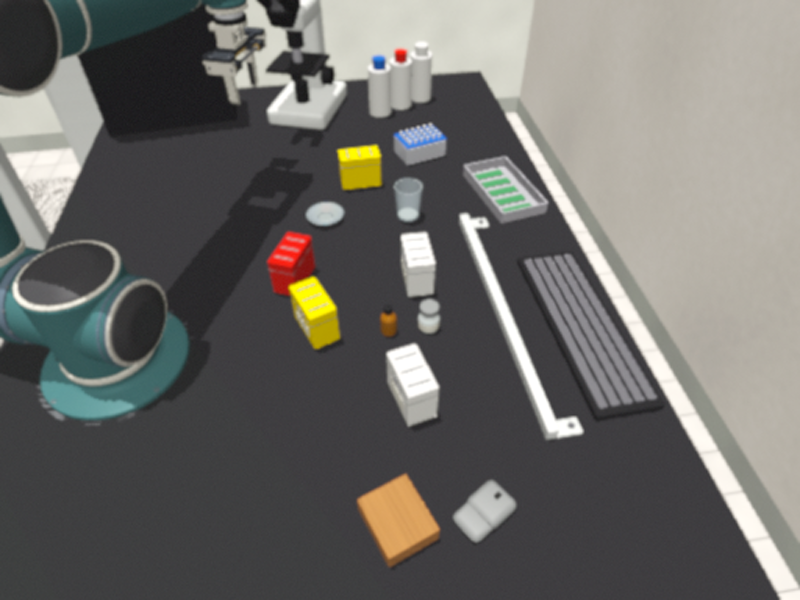

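View pics/b.png

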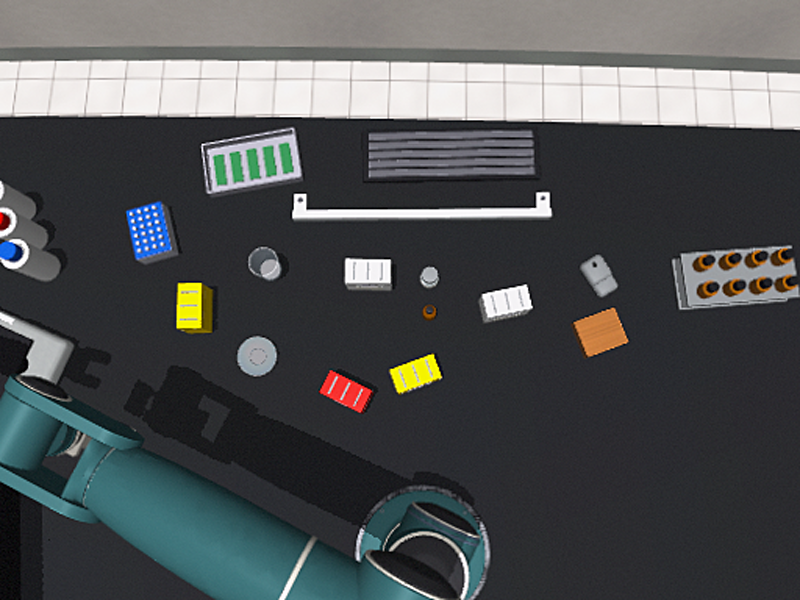

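The side picture shows the two white crates at about (418,265) and (412,384), with the bottle at (389,320) and the jar at (429,316) between them. The top picture (scaled 800x600) shows the crates at (368,273) and (506,302) and the rail face along row 217. The red and yellow boxes are look-alikes and not meant. I'll confirm both crates in one enlarged crop.

```bash
python3 - <<'E'
from h import *
b=cam("top");im=b["image"]
g=im.min(2)
crop=im[110:240,150:410,::-1]
cv2.imwrite('pics/c.png',cv2.resize(crop,(780,390),interpolation=cv2.INTER_CUBIC))
np.save('top0.npy',im)
hsv=cv2.cvtColor(im,cv2.COLOR_RGB2HSV)
for name,(x0,y0,x1,y1) in dict(L=(215,160,256,190),R=(300,178,345,210)).items():
    for th in (110,215):
        m=np.zeros_like(g);m[y0:y1,x0:x1]=(g[y0:y1,x0:x1]>th)*255
        m=cv2.morphologyEx(m,cv2.MORPH_CLOSE,np.ones((5,5)))
        c=max(cv2.findContours(m,0,2)[0],key=cv2.contourArea)
        r=cv2.boxPoints(cv2.minAreaRect(c));W=onz(b,r,.091)
        print(name,th,r.round(1).tolist(),W[:,:2].round(3).tolist(),np.linalg.norm(np.diff(W,axis=0),axis=1).round(3))
# rail
m=(g[125:142,180:360]>150)*255
ys=[(u+180,125+np.where(m[:,u])[0].max()+.5) for u in range(15,165,10)]
W=onz(b,ys,.025);print("rail",W[:,:2].round(3).tolist())
for n,p,z in(("bottle",(429,312),.05),("jar",(429,276),.06),("beaker",(265,262),.06),("dish",(257,356),.01),("box",(600,332),.035),("mouse",(599,275),.02),("yel",(415,373),.09),("red",(346,391),.09)):
    print(n,onz(b,[(p[0]*.64,p[1]*.64)],z)[0].round(3))
print([int(v) for v in g[165:190,235]],[int(v) for v in g[178:210,322]])
E
```

```text
L 110 [[221.0, 165.0], [249.0, 165.0], [249.0, 184.0], [221.0, 184.0]] [[0.635, 0.182], [0.637, 0.087], [0.571, 0.085], [0.569, 0.18]] [0.096 0.066 0.095]
L 215 [[221.0, 166.0], [249.0, 166.0], [249.0, 180.0], [221.0, 180.0]] [[0.632, 0.182], [0.634, 0.087], [0.585, 0.085], [0.583, 0.18]] [0.096 0.049 0.095]
R 110 [[306.29998779296875, 187.89999389648438], [336.8999938964844, 181.39999389648438], [340.70001220703125, 199.10000610351562], [310.1000061035156, 205.6999969482422]] [[0.561, -0.109], [0.586, -0.213], [0.525, -0.225], [0.501, -0.122]] [0.106 0.062 0.106]
R 215 [[308.3999938964844, 187.6999969482422], [336.8999938964844, 181.60000610351562], [340.1000061035156, 196.6999969482422], [311.70001220703125, 202.8000030517578]] [[0.562, -0.116], [0.585, -0.213], [0.534, -0.223], [0.511, -0.127]] [0.099 0.053 0.099]
rail [[0.744, 0.287], [0.744, 0.251], [0.745, 0.214], [0.745, 0.178], [0.746, 0.142], [0.747, 0.106], [0.747, 0.07], [0.748, 0.034], [0.749, -0.002], [0.749, -0.038], [0.754, -0.074], [0.754, -0.11], [0.755, -0.146], [0.756, -0.182], [0.757, -0.218]]
bottle [ 0.525 -0.003  0.05 ]
jar [ 0.605 -0.002  0.06 ]
beaker [0.63  0.365 0.06 ]
dish [0.423 0.383 0.01 ]
box [ 0.49  -0.386  0.035]
mouse [ 0.623 -0.391  0.02 ]
yel [0.387 0.025 0.09 ]
red [0.346 0.171 0.09 ]
[30, 255, 230, 172, 158, 160, 165, 157, 166, 168, 169, 170, 168, 166, 243, 255, 144, 91, 145, 115, 77, 43, 40, 42, 42] [41, 39, 41, 42, 40, 37, 5, 255, 255, 241, 243, 244, 244, 246, 245, 244, 244, 244, 244, 243, 244, 246, 255, 125, 134, 112, 41, 32, 42, 40, 38, 45]
```

View pics/c.png

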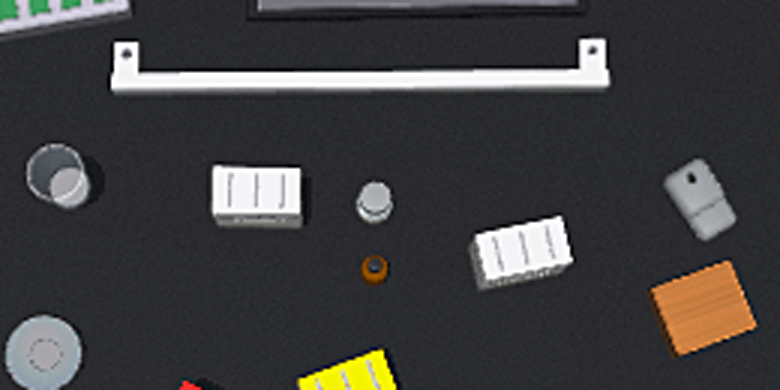

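The crop confirms the two white crates at (256,195) and (521,252). Their lids measure about 99 x 51 mm, which fits. Left crate: centre (0.608, 0.134), yaw about 0.02. Right crate: centre (0.548, -0.170), yaw about 0.235. The rail face is at x≈0.75.

First I'll move behind and above the left crate.

Call:
{"op": "play_rows", "data": {
  "travel": [
    [-0.96,-0.49,0],
    [-0.96,-0.49,0],
    [-0.96,-0.49,0],
    [-0.96,-0.49,0],
    [-0.96,-0.49,0]
  ],
  "turn": [
    [0,0,0],
    [0,0,0],
    [0,0,0],
    [0,0,0],
    [0,0,0]
  ],
  "gripper": [0.5,0.5,0.5,0.5,0.5]
}}

```text
clock: 0.78
eef_pos: [0.3633, 0.5, 0.1798]
eef_rot: [[-0.924, 0.382, -0.0], [0.382, 0.924, -0.0], [0.0, -0.0, -1.0]]
contact_force: [1.0, 0.6, -0.5]
opening: 0.527
grasp_force: 0.0
```

Call:
{"op": "play_rows", "data": {
  "travel": [
    [-0.96,-0.49,0],
    [-0.96,-0.49,0],
    [-0.96,-0.49,0],
    [-0.96,-0.49,0],
    [-0.96,-0.49,0]
  ],
  "turn": [
    [0,0,0],
    [0,0,0],
    [0,0,0],
    [0,0,0],
    [0,0,0]
  ],
  "gripper": [0.5,0.5,0.5,0.5,0.5]
}}

```text
clock: 1.4
eef_pos: [0.4683, 0.3771, 0.1798]
eef_rot: [[-0.924, 0.382, -0.0], [0.382, 0.924, -0.0], [0.0, -0.0, -1.0]]
contact_force: [1.1, 0.4, 0.5]
opening: 0.497
grasp_force: 0.0
```

Call:
{"op": "play_rows", "data": {
  "travel": [
    [-0.96,-0.49,0],
    [-0.96,-0.49,0],
    [-0.96,-0.49,0],
    [-0.96,-0.49,0],
    [-0.96,-0.49,0]
  ],
  "turn": [
    [0,0,0],
    [0,0,0],
    [0,0,0],
    [0,0,0],
    [0,0,0]
  ],
  "gripper": [0.5,0.5,0.5,0.5,0.5]
}}

```text
clock: 2.02
eef_pos: [0.5734, 0.2542, 0.1799]
eef_rot: [[-0.924, 0.382, -0.0], [0.382, 0.924, -0.0], [0.0, -0.0, -1.0]]
contact_force: [-0.6, 1.1, 0.0]
opening: 0.497
grasp_force: 0.0
```

Call:
{"op": "play_rows", "data": {
  "travel": [
    [-0.96,-0.49,0],
    [-0.96,-0.49,0],
    [-0.96,-0.49,0],
    [-0.96,-0.49,0],
    [-0.96,-0.49,0]
  ],
  "turn": [
    [0,0,0],
    [0,0,0],
    [0,0,0],
    [0,0,0],
    [0,0,0]
  ],
  "gripper": [0.5,0.5,0.5,0.5,0.5]
}}

```text
clock: 2.65
eef_pos: [0.6784, 0.1313, 0.1797]
eef_rot: [[-0.924, 0.382, -0.0], [0.382, 0.924, -0.0], [0.0, -0.0, -1.0]]
contact_force: [-0.2, 0.7, 0.5]
opening: 0.497
grasp_force: 0.0
```

Call:
{"op": "play_rows", "data": {
  "travel": [
    [0,0,0],
    [0,0,0],
    [0,0,0],
    [0,0,0],
    [0,0,0]
  ],
  "turn": [
    [0,0,-1],
    [0,0,-1],
    [0,0,-1],
    [0,0,-1],
    [0,0,-1]
  ],
  "gripper": [0.5,0.5,0.5,0.5,0.5]
}}

```text
clock: 3.28
eef_pos: [0.6777, 0.1321, 0.1797]
eef_rot: [[-1.0, -0.011, -0.001], [-0.011, 1.0, -0.0], [0.001, -0.0, -1.0]]
contact_force: [0.0, 0.4, 0.2]
opening: 0.5
grasp_force: 0.0
```

Call:
{"op": "play_rows", "data": {
  "travel": [
    [0,0,0.9],
    [0,0,0.9],
    [0,0,0.9],
    [0,0,0.85],
    [0,0,0]
  ],
  "turn": [
    [0,0,0],
    [0,0,0],
    [0,0,0],
    [0,0,0],
    [0,0,0]
  ],
  "gripper": [0.5,0.5,0.5,0.5,0.5]
}}

```text
clock: 3.9
eef_pos: [0.6767, 0.132, 0.0713]
eef_rot: [[-1.0, -0.008, -0.004], [-0.008, 1.0, -0.001], [0.004, -0.001, -1.0]]
contact_force: [0.1, 0.3, 0.6]
opening: 0.499
grasp_force: 0.0
```

Call:
{"op": "play_rows", "data": {
  "travel": [
    [0.3,0,0],
    [0.3,0,0],
    [0.3,0,0],
    [0.3,0,0],
    [0.3,0,0]
  ],
  "turn": [
    [0,0,0],
    [0,0,0],
    [0,0,0],
    [0,0,0],
    [0,0,0]
  ],
  "gripper": [0.5,0.5,0.5,0.5,0.5]
}}

```text
clock: 4.53
eef_pos: [0.6322, 0.1318, 0.0738]
eef_rot: [[-1.0, -0.008, 0.0], [-0.008, 1.0, 0.0], [-0.0, 0.0, -1.0]]
contact_force: [0.5, -0.1, 0.2]
opening: 0.501
grasp_force: 0.0
```

Call:
{"op": "play_rows", "data": {
  "travel": [
    [0.2,0,0],
    [0.2,0,0],
    [0.2,0,0],
    [0.2,0,0],
    [0.2,0,0]
  ],
  "turn": [
    [0,0,0],
    [0,0,0],
    [0,0,0],
    [0,0,0],
    [0,0,0]
  ],
  "gripper": [0.5,0.5,0.5,0.5,0.5]
}}

```text
clock: 5.15
eef_pos: [0.6025, 0.1316, 0.0735]
eef_rot: [[-1.0, -0.008, 0.0], [-0.008, 1.0, -0.0], [-0.0, -0.0, -1.0]]
contact_force: [0.2, 0.2, -0.5]
opening: 0.5
grasp_force: 0.0
```

```bash
python3 - <<'E'
from h import *
b=cam("top");a=cam("side")
A=cv2.resize(a["image"][130:290,200:340,::-1],(420,480),interpolation=cv2.INTER_CUBIC)
B=cv2.resize(b["image"][110:230,190:285,::-1],(380,480),interpolation=cv2.INTER_CUBIC)
cv2.imwrite('pics/d.png',np.hstack([A,B]))
E
```

```text
(no output)
```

View pics/d.png

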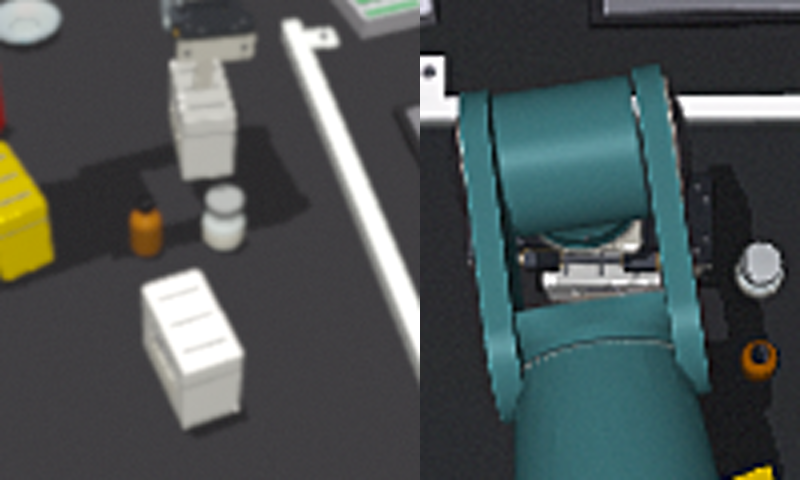

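```bash
python3 - <<'E'
from h import *
b=cam("top");a=cam("side")
P=np.array([[.6025,.1316,.0735],[.585,.085,.093],[.635,.085,.093],[.635,.085,0],[.585,.085,0],[.585,.184,.093],[.635,.184,.093]])
pa=proj(a,P);pb=proj(b,P)
print(pa.round(1).tolist(),((pa-[200,130])*3).round().tolist());print(((pb-[190,110])*4).round().tolist())
E
```

```text
[[265.6, 162.7], [262.7, 168.3], [278.5, 166.7], [277.2, 187.7], [262.3, 189.2], [257.9, 148.4], [272.8, 147.0]] [[197.0, 98.0], [188.0, 115.0], [235.0, 110.0], [232.0, 173.0], [187.0, 178.0], [174.0, 55.0], [218.0, 51.0]]
[[183.0, 263.0], [236.0, 279.0], [238.0, 222.0], [241.0, 245.0], [240.0, 300.0], [120.0, 277.0], [122.0, 220.0]]
```

The picture shows the left crate in the side view with its face corners near (180,122), (235,118), (232,175) and (183,180). It has hardly tilted, yet the TCP should already be over its lid. I'll enlarge it to understand the contact.

```bash
python3 - <<'E'
from h import *
a=cam("side");im=a["image"][:,:,::-1]
A=cv2.resize(im[105:205,215:325],(660,600),interpolation=cv2.INTER_CUBIC)
cv2.imwrite('pics/e.png',A)
print(env.get_obs()["eef_pos"],env.get_obs()["contact_force"],env.get_obs()["moment"])
E
```

```text
[0.6029374 0.131579  0.0736049] [-0.1151324   0.32288137 -0.07331769] [ 0.05246402 -0.00444833 -0.029438  ]
```

View pics/e.png

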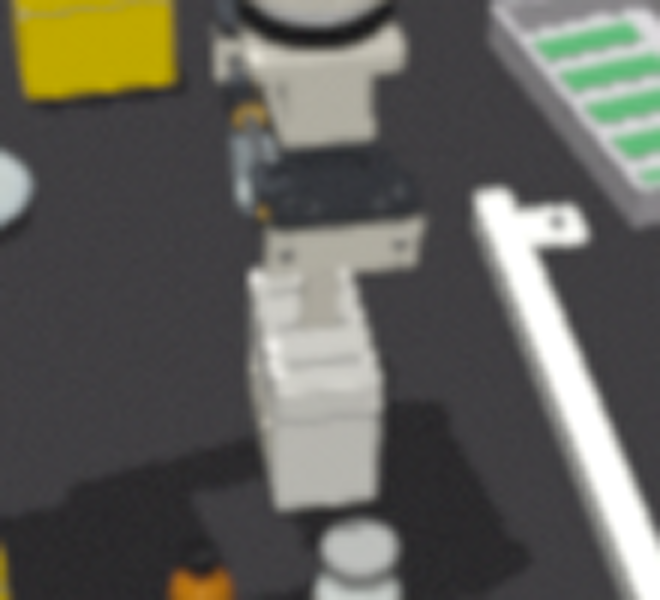

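```bash
python3 - <<'E'
from h import *
a=cam("side")
s=800/512
T=np.array([.2577,.6237,.1794]);y=np.array([.3818,.9242,0])
for dz in(0,.04):
  print("start",dz,((proj(a,[T+.0465*y+[0,0,dz],T-.0465*y+[0,0,dz]])+.5)*s).round().tolist())
T=np.array([.603,.1316,.0736])
for dz in(0,.02,.04,.084):
  print("now",dz,((proj(a,[T+[0,.025,dz],T+[0,-.025,dz],T+[0,-.042,dz]])-[215,105])*6).round().tolist())
i=cv2.imread('pics/a.png')[0:130,170:290]
cv2.imwrite('pics/f.png',cv2.resize(i,(552,598),interpolation=cv2.INTER_CUBIC))
E
```

```text
start 0 [[256.0, 100.0], [241.0, 117.0]]
start 0.04 [[254.0, 85.0], [237.0, 102.0]]
now 0 [[297.0, 316.0], [312.0, 376.0], [318.0, 398.0]]
now 0.02 [[298.0, 288.0], [313.0, 348.0], [319.0, 370.0]]
now 0.04 [[299.0, 259.0], [314.0, 319.0], [320.0, 341.0]]
now 0.084 [[300.0, 193.0], [316.0, 253.0], [322.0, 274.0]]
```

View pics/f.png

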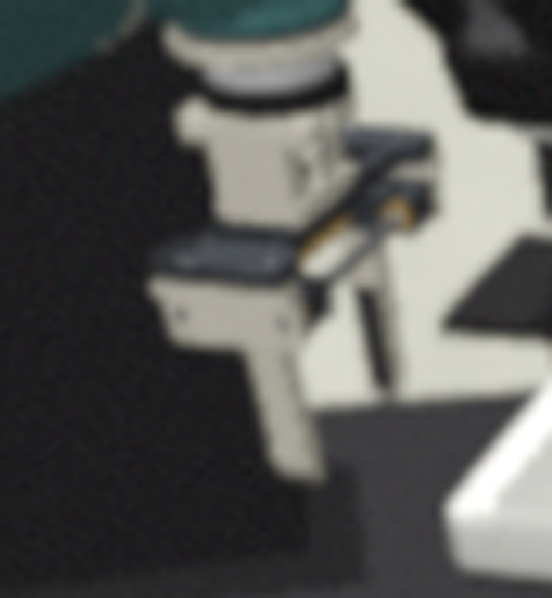

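The crop shows the near fingertip at (300,475) and the far one at (390,390). Both appear about 40 mm higher than the reported TCP in the side view, while the crate itself has not moved. So the fingertips are passing above the lid. I'll back off and check the tool height by gently touching the bare bench behind the crate.

Call:
{"op": "play_rows", "data": {
  "travel": [
    [-0.7,0,0],
    [-0.7,0,0],
    [-0.7,0,0],
    [-0.7,0,0],
    [0,0,0]
  ],
  "turn": [
    [0,0,0],
    [0,0,0],
    [0,0,0],
    [0,0,0],
    [0,0,0]
  ],
  "gripper": [0.5,0.5,0.5,0.5,0.5]
}}

```text
clock: 6.08
eef_pos: [0.6875, 0.1322, 0.0729]
eef_rot: [[-1.0, -0.008, -0.001], [-0.008, 1.0, -0.0], [0.001, -0.0, -1.0]]
contact_force: [-0.4, -0.1, -0.1]
opening: 0.502
grasp_force: 0.0
```

Call:
{"op": "play_rows", "data": {
  "travel": [
    [0,0,0.5],
    [0,0,0.5],
    [0,0,0.5],
    [0,0,0.3],
    [0,0,0]
  ],
  "turn": [
    [0,0,0],
    [0,0,0],
    [0,0,0],
    [0,0,0],
    [0,0,0]
  ],
  "gripper": [0.5,0.5,0.5,0.5,0.5]
}}

```text
clock: 6.7
eef_pos: [0.6864, 0.1322, 0.0186]
eef_rot: [[-1.0, -0.008, -0.001], [-0.008, 1.0, -0.0], [0.001, -0.0, -1.0]]
contact_force: [0.1, 0.3, -0.2]
opening: 0.502
grasp_force: 0.0
```

```bash
python3 - <<'E'
from h import *
a=cam("side");b=cam("top")
A=cv2.resize(a["image"][105:205,215:325,::-1],(440,400),interpolation=cv2.INTER_CUBIC)
B=cv2.resize(b["image"][110:210,200:290,::-1],(360,400),interpolation=cv2.INTER_CUBIC)
cv2.imwrite('pics/g.png',np.hstack([A,B]))
T=env.get_obs()["eef_pos"];print(T)
for dz in(0,.04):
  print(dz,((proj(a,[T+[0,-.025,dz],T+[0,-.042,dz]])-[215,105])*4).round().tolist(),((proj(b,[T+[0,0,dz]])-[200,110])*4).round().tolist())
E
```

```text
[0.68703373 0.13229847 0.01993494]
0 [[306.0, 288.0], [311.0, 303.0]] [[149.0, 183.0]]
0.04 [[310.0, 253.0], [314.0, 267.0]] [[147.0, 172.0]]
```

View pics/g.png

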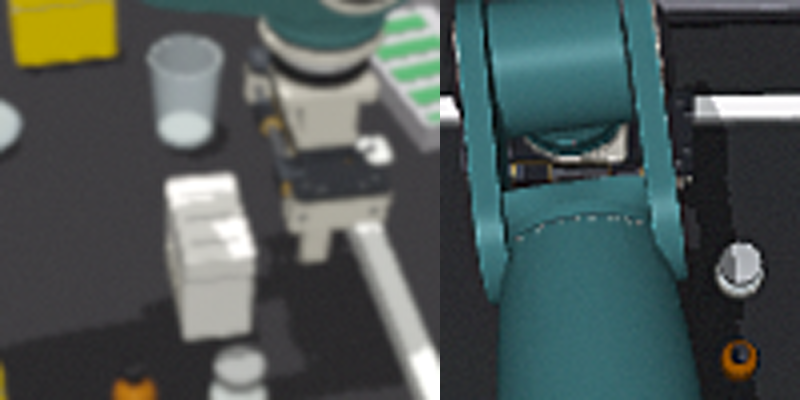

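The picture shows the near fingertip at (315,262). That again fits a tool 40 mm above its reported height, with x as reported. I'll lower it carefully towards the bench to confirm.

Call:
{"op": "play_rows", "data": {
  "travel": [
    [0,0,0.2],
    [0,0,0.2],
    [0,0,0.1],
    [0,0,0.1],
    [0,0,0.1]
  ],
  "turn": [
    [0,0,0],
    [0,0,0],
    [0,0,0],
    [0,0,0],
    [0,0,0]
  ],
  "gripper": [0.5,0.5,0.5,0.5,0.5]
}}

```text
clock: 7.42
eef_pos: [0.6869, 0.1323, -0.0016]
eef_rot: [[-1.0, -0.008, 0.0], [-0.008, 1.0, -0.0], [-0.0, -0.0, -1.0]]
contact_force: [0.2, 0.1, 0.4]
opening: 0.499
grasp_force: 0.0
```

Call:
{"op": "play_rows", "data": {
  "travel": [
    [0,0,0.1],
    [0,0,0.1],
    [0,0,0.1],
    [0,0,0.1],
    [0,0,0]
  ],
  "turn": [
    [0,0,0],
    [0,0,0],
    [0,0,0],
    [0,0,0],
    [0,0,0]
  ],
  "gripper": [0.5,0.5,0.5,0.5,0.5]
}}

```text
clock: 8.05
eef_pos: [0.6867, 0.1322, -0.0138]
eef_rot: [[-1.0, -0.008, -0.0], [-0.008, 1.0, -0.0], [0.0, -0.0, -1.0]]
contact_force: [-0.3, -0.1, -0.7]
opening: 0.503
grasp_force: 0.0
```

Call:
{"op": "play_rows", "data": {
  "travel": [
    [0,0,0.2],
    [0,0,0.2],
    [0,0,0.1],
    [0,0,0.1],
    [0,0,0]
  ],
  "turn": [
    [0,0,0],
    [0,0,0],
    [0,0,0],
    [0,0,0],
    [0,0,0]
  ],
  "gripper": [0.5,0.5,0.5,0.5,0.5]
}}

```text
clock: 8.68
eef_pos: [0.6867, 0.1322, -0.0317]
eef_rot: [[-1.0, -0.008, -0.0], [-0.008, 1.0, -0.0], [0.0, -0.0, -1.0]]
contact_force: [0.2, -0.5, -0.5]
opening: 0.501
grasp_force: 0.0
```

Call:
{"op": "play_rows", "data": {
  "travel": [
    [0,0,0.07],
    [0,0,0.07],
    [0,0,0]
  ],
  "turn": [
    [0,0,0],
    [0,0,0],
    [0,0,0]
  ],
  "gripper": [0.5,0.5,0.5]
}}

```text
clock: 9.05
eef_pos: [0.6867, 0.1322, -0.0359]
eef_rot: [[-1.0, -0.008, -0.0], [-0.008, 1.0, -0.0], [0.0, -0.0, -1.0]]
contact_force: [0.2, 0.1, -0.2]
opening: 0.499
grasp_force: 0.0
```

There is still no contact at a reported z of -0.036, so the fingertips really are about 40 mm above the reported TCP and true z ≈ reported + 0.04. I'll raise the tips to a true height of about 0.075 and push.

Call:
{"op": "play_rows", "data": {
  "travel": [
    [0,0,-0.8],
    [0,0,-0.8],
    [0,0,-0.76],
    [0,0,0],
    [0.5,0,0]
  ],
  "turn": [
    [0,0,0],
    [0,0,0],
    [0,0,0],
    [0,0,0],
    [0,0,0]
  ],
  "gripper": [0.5,0.5,0.5,0.5,0.5]
}}

```text
clock: 9.68
eef_pos: [0.6714, 0.132, 0.0346]
eef_rot: [[-1.0, -0.008, -0.001], [-0.008, 1.0, -0.0], [0.001, -0.0, -1.0]]
contact_force: [0.3, -1.0, -0.3]
opening: 0.498
grasp_force: 0.0
```

Call:
{"op": "play_rows", "data": {
  "travel": [
    [0.3,0,0],
    [0.2,0,0],
    [0.2,0,0],
    [0.2,0,0],
    [0.2,0,0]
  ],
  "turn": [
    [0,0,0],
    [0,0,0],
    [0,0,0],
    [0,0,0],
    [0,0,0]
  ],
  "gripper": [0.5,0.5,0.5,0.5,0.5]
}}

```text
clock: 10.3
eef_pos: [0.6389, 0.1319, 0.0354]
eef_rot: [[-1.0, -0.008, 0.001], [-0.008, 1.0, 0.0], [-0.001, 0.0, -1.0]]
contact_force: [4.1, 0.8, 1.9]
opening: 0.498
grasp_force: 1.4
```

Call:
{"op": "play_rows", "data": {
  "travel": [
    [0.2,0,0],
    [0.2,0,0],
    [0.2,0,0],
    [0.2,0,0],
    [0.2,0,0]
  ],
  "turn": [
    [0,0,0],
    [0,0,0],
    [0,0,0],
    [0,0,0],
    [0,0,0]
  ],
  "gripper": [0.5,0.5,0.5,0.5,0.5]
}}

```text
clock: 10.92
eef_pos: [0.6082, 0.1316, 0.0349]
eef_rot: [[-1.0, -0.008, -0.001], [-0.008, 1.0, -0.0], [0.001, -0.0, -1.0]]
contact_force: [0.7, 0.5, 0.8]
opening: 0.503
grasp_force: 0.1
```

Call:
{"op": "play_rows", "data": {
  "travel": [
    [0.2,0,0],
    [0.2,0,0],
    [0.2,0,0],
    [0,0,0],
    [0,0,0]
  ],
  "turn": [
    [0,0,0],
    [0,0,0],
    [0,0,0],
    [0,0,0],
    [0,0,0]
  ],
  "gripper": [0.5,0.5,0.5,0.5,0.5]
}}

```text
clock: 11.55
eef_pos: [0.591, 0.1315, 0.0352]
eef_rot: [[-1.0, -0.008, 0.0], [-0.008, 1.0, 0.0], [-0.0, 0.0, -1.0]]
contact_force: [0.1, -0.1, 0.5]
opening: 0.497
grasp_force: 0.0
```

The force rose and then fell away, so the left crate appears to have gone over. I'll raise the tool and move to behind the right crate, then look at the left one.

Call:
{"op": "play_rows", "data": {
  "travel": [
    [0,0,-0.9],
    [0,0,-0.9],
    [0,0,-0.9],
    [0,0,-0.8],
    [0,-0.6,0]
  ],
  "turn": [
    [0,0,0],
    [0,0,0],
    [0,0,0],
    [0,0,0],
    [0,0,0]
  ],
  "gripper": [0.5,0.5,0.5,0.5,0.5]
}}

```text
clock: 12.18
eef_pos: [0.5919, 0.1137, 0.1419]
eef_rot: [[-1.0, -0.009, 0.003], [-0.009, 1.0, 0.0], [-0.003, 0.0, -1.0]]
contact_force: [-0.5, -0.3, 1.1]
opening: 0.496
grasp_force: 0.0
```

Call:
{"op": "play_rows", "data": {
  "travel": [
    [-0.1,-1,0],
    [-0.1,-1,0],
    [-0.1,-1,0],
    [-0.1,-1,0],
    [-0.1,-1,0]
  ],
  "turn": [
    [0,0,0],
    [0,0,0],
    [0,0,0],
    [0,0,0],
    [0,0,0]
  ],
  "gripper": [0.5,0.5,0.5,0.5,0.5]
}}

```text
clock: 12.8
eef_pos: [0.6067, -0.0383, 0.1387]
eef_rot: [[-1.0, -0.008, -0.001], [-0.008, 1.0, -0.0], [0.001, -0.0, -1.0]]
contact_force: [0.4, -0.3, 0.6]
opening: 0.497
grasp_force: 0.0
```

Call:
{"op": "play_rows", "data": {
  "travel": [
    [0,-1,0],
    [0,-1,0],
    [0,-1,0],
    [0,-1,0],
    [0,0,0]
  ],
  "turn": [
    [0,0,0],
    [0,0,0],
    [0,0,0],
    [0,0,0],
    [0,0,-0.95]
  ],
  "gripper": [0.5,0.5,0.5,0.5,0.5]
}}

```text
clock: 13.42
eef_pos: [0.6073, -0.1591, 0.1385]
eef_rot: [[-0.997, -0.083, -0.002], [-0.083, 0.997, 0.0], [0.002, 0.0, -1.0]]
contact_force: [-0.3, 0.0, -0.1]
opening: 0.499
grasp_force: 0.0
```

Call:
{"op": "play_rows", "data": {
  "travel": [
    [0,0,0],
    [0,0,0],
    [0,0,0]
  ],
  "turn": [
    [0,0,-0.95],
    [0,0,-0.95],
    [0,0,0]
  ],
  "gripper": [0.5,0.5,0.5]
}}

```text
clock: 13.8
eef_pos: [0.6076, -0.1571, 0.1389]
eef_rot: [[-0.972, -0.233, -0.001], [-0.233, 0.972, 0.0], [0.001, 0.001, -1.0]]
contact_force: [-0.4, 0.5, 1.0]
opening: 0.5
grasp_force: 0.0
```

```bash
cat > lie.py <<'E'
from h import *
import sys
def rect(c,x0,y0,x1,y1,th=110,z=.054):
    g=c["image"].min(2);m=np.zeros_like(g);m[y0:y1,x0:x1]=(g[y0:y1,x0:x1]>th)*255
    m=cv2.morphologyEx(m,cv2.MORPH_CLOSE,np.ones((3,3)))
    k=max(cv2.findContours(m,0,2)[0],key=cv2.contourArea)
    r=cv2.boxPoints(cv2.minAreaRect(k));W=onz(c,r,z)
    print(r.round().tolist(),W[:,:2].round(3).tolist(),np.linalg.norm(np.diff(W,axis=0),axis=1).round(3),W.mean(0).round(3))
E
python3 - <<'E'
from lie import *
b=cam("top")
rect(b,215,150,260,220);rect(b,215,150,260,220,200)
print(env.get_obs()["eef_pos"])
E
```

```text
[[221.0, 184.0], [249.0, 184.0], [249.0, 210.0], [221.0, 210.0]] [[0.576, 0.184], [0.578, 0.086], [0.487, 0.084], [0.485, 0.181]] [0.097 0.091 0.096] [0.532 0.134 0.054]
[[221.0, 184.0], [249.0, 184.0], [249.0, 208.0], [221.0, 208.0]] [[0.576, 0.184], [0.578, 0.086], [0.494, 0.084], [0.492, 0.181]] [0.097 0.084 0.096] [0.535 0.134 0.054]
[ 0.60772112 -0.15697501  0.1391453 ]
```

The left crate now lies flat with a 97 x 84-91 mm top, centred at (0.535, 0.134), as predicted. The tool is well placed for the right crate, so I'll lower it and push.

Call:
{"op": "play_rows", "data": {
  "travel": [
    [0,0,0.9],
    [0,0,0.9],
    [0,0,0.9],
    [0,0,0.75],
    [0,0,0]
  ],
  "turn": [
    [0,0,0],
    [0,0,0],
    [0,0,0],
    [0,0,0],
    [0,0,0]
  ],
  "gripper": [0.5,0.5,0.5,0.5,0.5]
}}

```text
clock: 14.48
eef_pos: [0.6072, -0.1562, 0.0347]
eef_rot: [[-0.972, -0.233, -0.003], [-0.233, 0.972, 0.001], [0.003, 0.001, -1.0]]
contact_force: [-0.6, 0.1, -1.0]
opening: 0.5
grasp_force: 0.0
```

Call:
{"op": "play_rows", "data": {
  "travel": [
    [0.3,0,0],
    [0.3,0,0],
    [0.2,0,0],
    [0.2,0,0],
    [0.2,0,0]
  ],
  "turn": [
    [0,0,0],
    [0,0,0],
    [0,0,0],
    [0,0,0],
    [0,0,0]
  ],
  "gripper": [0.5,0.5,0.5,0.5,0.5]
}}

```text
clock: 15.1
eef_pos: [0.5734, -0.1649, 0.0373]
eef_rot: [[-0.972, -0.234, 0.001], [-0.234, 0.972, -0.0], [-0.001, -0.001, -1.0]]
contact_force: [2.1, -0.3, 2.5]
opening: 0.5
grasp_force: 1.6
```

Call:
{"op": "play_rows", "data": {
  "travel": [
    [0.2,0,0],
    [0.2,0,0],
    [0.2,0,0],
    [0.2,0,0],
    [0.2,0,0]
  ],
  "turn": [
    [0,0,0],
    [0,0,0],
    [0,0,0],
    [0,0,0],
    [0,0,0]
  ],
  "gripper": [0.5,0.5,0.5,0.5,0.5]
}}

```text
clock: 15.72
eef_pos: [0.5433, -0.1719, 0.0363]
eef_rot: [[-0.972, -0.234, -0.001], [-0.234, 0.972, 0.0], [0.001, 0.0, -1.0]]
contact_force: [0.5, 0.8, 1.2]
opening: 0.498
grasp_force: 0.0
```

Call:
{"op": "play_rows", "data": {
  "travel": [
    [0.2,0,0],
    [0.2,0,0],
    [0,0,0],
    [0,0,0]
  ],
  "turn": [
    [0,0,0],
    [0,0,0],
    [0,0,0],
    [0,0,0]
  ],
  "gripper": [0.5,0.5,0.5,0.5]
}}

```text
clock: 16.23
eef_pos: [0.5325, -0.1747, 0.0367]
eef_rot: [[-0.972, -0.234, 0.0], [-0.234, 0.972, -0.0], [-0.0, -0.0, -1.0]]
contact_force: [0.5, -0.2, 0.4]
opening: 0.502
grasp_force: 0.0
```

Call:
{"op": "play_rows", "data": {
  "travel": [
    [0,0,-0.9],
    [0,0,-0.9],
    [0,0,-0.9],
    [0,0,-0.8],
    [0,0,0]
  ],
  "turn": [
    [0,0,0],
    [0,0,0],
    [0,0,0.9],
    [0,0,0.9],
    [0,0,0.85]
  ],
  "gripper": [0,0,0,0,0]
}}

```text
clock: 16.85
eef_pos: [0.5333, -0.1749, 0.1439]
eef_rot: [[-1.0, -0.022, 0.003], [-0.022, 1.0, -0.001], [-0.003, -0.001, -1.0]]
contact_force: [-0.2, -1.1, 0.4]
opening: 0.025
grasp_force: 0.0
```

Call:
{"op": "play_rows", "data": {
  "travel": [
    [0.2,0.95,0],
    [0.2,0.95,0],
    [0.2,0.95,0],
    [0.2,0.95,0],
    [0.2,0.95,0]
  ],
  "turn": [
    [0,0,0],
    [0,0,0],
    [0,0,0],
    [0,0,0],
    [0,0,0]
  ],
  "gripper": [0,0,0,0,0]
}}

```text
clock: 17.48
eef_pos: [0.4988, -0.0319, 0.1417]
eef_rot: [[-1.0, -0.024, 0.0], [-0.024, 1.0, 0.0], [-0.0, 0.0, -1.0]]
contact_force: [0.7, -0.1, 0.5]
opening: 0.009
grasp_force: 0.0
```

Call:
{"op": "play_rows", "data": {
  "travel": [
    [0.2,0.95,0],
    [0.2,0.95,0],
    [0.2,0.95,0],
    [0.2,0.95,0],
    [0.2,0.95,0]
  ],
  "turn": [
    [0,0,0],
    [0,0,0],
    [0,0,0],
    [0,0,0],
    [0,0,0]
  ],
  "gripper": [0,0,0,0,0]
}}

```text
clock: 18.1
eef_pos: [0.4653, 0.1099, 0.1417]
eef_rot: [[-1.0, -0.024, 0.0], [-0.024, 1.0, 0.0], [-0.0, 0.0, -1.0]]
contact_force: [1.0, -0.5, -0.6]
opening: 0.005
grasp_force: 0.0
```

Call:
{"op": "play_rows", "data": {
  "travel": [
    [0.2,0.95,0],
    [0.2,0.95,0],
    [0,0,0]
  ],
  "turn": [
    [0,0,0],
    [0,0,0],
    [0,0,0]
  ],
  "gripper": [0,0,0]
}}

```text
clock: 18.48
eef_pos: [0.4518, 0.1669, 0.1417]
eef_rot: [[-1.0, -0.027, -0.0], [-0.027, 1.0, 0.0], [0.0, 0.0, -1.0]]
contact_force: [0.2, -0.2, -0.8]
opening: 0.006
grasp_force: 0.0
```

```bash
python3 - <<'E'
from lie import *
b=cam("top")
rect(b,295,180,350,240);rect(b,295,180,350,240,200)
E
```

```text
[[310.0, 206.0], [339.0, 200.0], [345.0, 225.0], [316.0, 231.0]] [[0.504, -0.126], [0.529, -0.226], [0.443, -0.245], [0.418, -0.146]] [0.103 0.089 0.102] [ 0.473 -0.186  0.054]
[[311.0, 206.0], [339.0, 200.0], [345.0, 224.0], [317.0, 230.0]] [[0.505, -0.129], [0.528, -0.227], [0.445, -0.244], [0.421, -0.148]] [0.1   0.085 0.099] [ 0.475 -0.187  0.054]
```

Both crates lie. The right one measures 100 x 85 mm, centred at (0.475, -0.187), with yaw about 0.23. Neither camera can see an underside yet, so I'll turn the left crate clockwise with one shut fingertip until the side camera can.

Call:
{"op": "play_rows", "data": {
  "travel": [
    [0,0,1],
    [0,0,1],
    [0,0,1],
    [0,0,1],
    [0,0,0.9]
  ],
  "turn": [
    [0,0,0],
    [0,0,0],
    [0,0,0],
    [0,0,0],
    [0,0,0]
  ],
  "gripper": [0,0,0,0,0]
}}

```text
clock: 19.15
eef_pos: [0.4523, 0.1646, -0.0064]
eef_rot: [[-1.0, -0.023, -0.0], [-0.023, 1.0, -0.0], [0.0, -0.0, -1.0]]
contact_force: [-0.5, -1.1, 0.2]
opening: 0.006
grasp_force: 0.0
```

Call:
{"op": "play_rows", "data": {
  "travel": [
    [0,0,0.2],
    [-0.4,0,0],
    [-0.4,0,0],
    [-0.2,0,0],
    [-0.2,0,0]
  ],
  "turn": [
    [0,0,0],
    [0,0,0],
    [0,0,0],
    [0,0,0],
    [0,0,0]
  ],
  "gripper": [0,0,0,0,0]
}}

```text
clock: 19.77
eef_pos: [0.4886, 0.1665, -0.011]
eef_rot: [[-1.0, -0.024, -0.0], [-0.024, 1.0, 0.0], [0.0, 0.0, -1.0]]
contact_force: [-4.2, 1.3, 2.6]
opening: 0.007
grasp_force: 2.3
```

Call:
{"op": "play_rows", "data": {
  "travel": [
    [-0.25,0,0],
    [-0.25,0,0],
    [-0.25,0,0],
    [-0.25,0,0],
    [-0.25,0,0]
  ],
  "turn": [
    [0,0,0],
    [0,0,0],
    [0,0,0],
    [0,0,0],
    [0,0,0]
  ],
  "gripper": [0,0,0,0,0]
}}

```text
clock: 20.4
eef_pos: [0.526, 0.1674, -0.0112]
eef_rot: [[-1.0, -0.024, -0.0], [-0.024, 1.0, 0.0], [0.0, 0.0, -1.0]]
contact_force: [-5.4, 1.2, 4.1]
opening: 0.006
grasp_force: 2.6
```

```bash
python3 - <<'E'
from lie import *
a=cam("side")
g=a["image"].min(2);print(proj(a,[[.536,.134,.054]]).round())
m=(g>120).astype(np.uint8)*255;m[:140]=0;m[215:]=0;m[:,:215]=0;m[:,300:]=0
k=max(cv2.findContours(m,0,2)[0],key=cv2.contourArea)
p=cv2.approxPolyDP(cv2.convexHull(k),2,True).reshape(-1,2)
print([(q.tolist(),onz(a,[q],.054)[0,:2].round(3).tolist(),onz(a,[q],0)[0,:2].round(3).tolist()) for q in p])
E
```

```text
[[245. 169.]]
[([233, 162], [0.499, 0.173], [0.503, 0.235]), ([254, 159], [0.571, 0.178], [0.579, 0.24]), ([271, 161], [0.626, 0.159], [0.638, 0.22]), ([267, 193], [0.588, 0.015], [0.597, 0.066]), ([242, 191], [0.513, 0.034], [0.518, 0.087])]
```

The side contour gives a yaw of about -0.3 so far, so I'll push a little further and then look.

Call:
{"op": "play_rows", "data": {
  "travel": [
    [-0.25,0,0],
    [-0.25,0,0],
    [-0.25,0,0],
    [-0.25,0,0],
    [-0.15,0,0]
  ],
  "turn": [
    [0,0,0],
    [0,0,0],
    [0,0,0],
    [0,0,0],
    [0,0,0]
  ],
  "gripper": [0,0,0,0,0]
}}

```text
clock: 21.08
eef_pos: [0.5606, 0.1681, -0.0114]
eef_rot: [[-1.0, -0.024, 0.0], [-0.024, 1.0, -0.0], [-0.0, -0.0, -1.0]]
contact_force: [-3.7, 1.7, 3.7]
opening: 0.005
grasp_force: 2.2
```

```bash
python3 - <<'E'
from lie import *
a=cam("side")
g=a["image"].min(2)
m=(g>110).astype(np.uint8)*255;m[:140]=0;m[215:]=0;m[:,:215]=0;m[:,300:]=0
k=max(cv2.findContours(m,0,2)[0],key=cv2.contourArea)
p=cv2.approxPolyDP(cv2.convexHull(k),2,True).reshape(-1,2)
print([(q.tolist(),onz(a,[q],.054)[0,:2].round(3).tolist(),onz(a,[q],0)[0,:2].round(3).tolist()) for q in p])
cv2.imwrite('pics/i.png',cv2.resize(a["image"][140:210,220:310,::-1],(720,560),interpolation=cv2.INTER_CUBIC))
E
```

```text
[([245, 160], [0.54, 0.177], [0.547, 0.239]), ([267, 158], [0.615, 0.176], [0.627, 0.238]), ([282, 165], [0.658, 0.134], [0.673, 0.193]), ([281, 205], [0.62, -0.04], [0.632, 0.007]), ([277, 212], [0.604, -0.065], [0.615, -0.02]), ([271, 212], [0.586, -0.063], [0.596, -0.017]), ([246, 188], [0.527, 0.045], [0.533, 0.098])]
```

View pics/i.png

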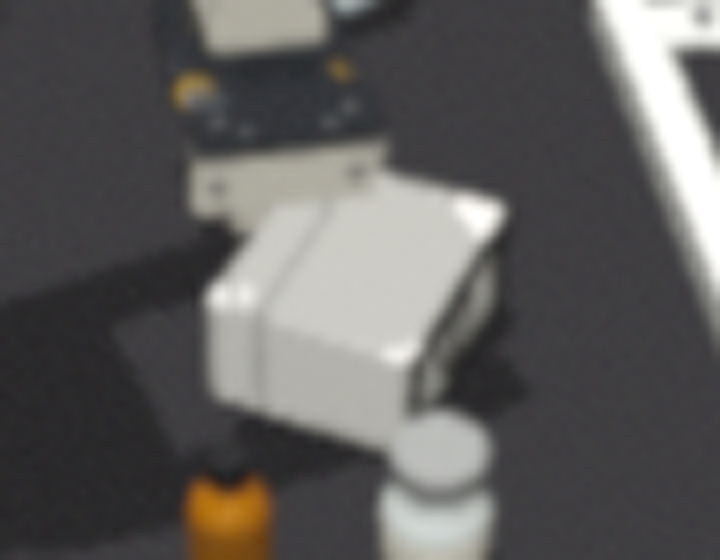

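The crop shows the underside now facing the camera, but still at a grazing angle. Around (460,310) there are dark marks between (435,370) and (490,250), which is not yet clear, so I'll turn it further.

Call:
{"op": "play_rows", "data": {
  "travel": [
    [-0.25,0,0],
    [-0.25,0,0],
    [-0.25,0,0],
    [-0.25,0,0],
    [0,0,0]
  ],
  "turn": [
    [0,0,0],
    [0,0,0],
    [0,0,0],
    [0,0,0],
    [0,0,0]
  ],
  "gripper": [0,0,0,0,0]
}}

```text
clock: 21.75
eef_pos: [0.5907, 0.1687, -0.0115]
eef_rot: [[-1.0, -0.024, 0.0], [-0.024, 1.0, -0.0], [-0.0, -0.0, -1.0]]
contact_force: [-0.1, -0.0, -0.3]
opening: 0.007
grasp_force: 0.0
```

```bash
python3 - <<'E'
from lie import *
a=cam("side")
cv2.imwrite('pics/j.png',cv2.resize(a["image"][140:210,225:305,::-1],(640,560),interpolation=cv2.INTER_CUBIC))
E
```

```text
(no output)
```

View pics/j.png

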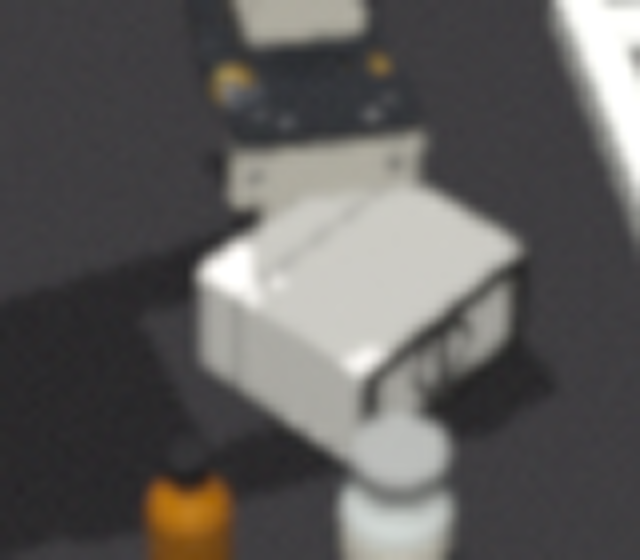

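The crop shows the underside at (370-520, 260-420). It has dark foot strips at its edges and, in the middle at about (445,350), a round mark with dark arcs at (425,375) and (460,330). The mark spans about 80 px where 36 mm would be about 67 px, so the left crate is the stamped one and the right one is plain. Next I'll withdraw and measure the left crate's pose.

Call:
{"op": "play_rows", "data": {
  "travel": [
    [1,0,0],
    [1,0,0],
    [1,0,0],
    [1,0,0],
    [0,0,-1]
  ],
  "turn": [
    [0,0,0],
    [0,0,0],
    [0,0,0],
    [0,0,0],
    [0,0,0]
  ],
  "gripper": [0,0,0,0,0]
}}

```text
clock: 22.42
eef_pos: [0.4673, 0.1654, 0.0171]
eef_rot: [[-1.0, -0.025, -0.003], [-0.025, 1.0, -0.001], [0.003, -0.001, -1.0]]
contact_force: [0.1, 0.3, 0.8]
opening: 0.007
grasp_force: 0.0
```

Call:
{"op": "play_rows", "data": {
  "travel": [
    [0,0,-1],
    [0,0,-1],
    [0,-0.9,0],
    [0,-0.9,0],
    [0,-0.9,0]
  ],
  "turn": [
    [0,0,0],
    [0,0,0],
    [0,0,0],
    [0,0,0],
    [0,0,0]
  ],
  "gripper": [0,0,0,0,0]
}}

```text
clock: 23.05
eef_pos: [0.472, 0.0841, 0.0787]
eef_rot: [[-1.0, -0.024, 0.001], [-0.024, 1.0, -0.0], [-0.001, -0.0, -1.0]]
contact_force: [0.2, -0.3, 0.2]
opening: 0.007
grasp_force: 0.0
```

```bash
python3 - <<'E'
from lie import *
b=cam("top")
rect(b,205,140,268,210);rect(b,205,140,268,210,150)
a=cam("side")
print(onz(a,[[250,174.5],[271.3,185.3],[290.3,171.3]],.054)[:,:2].round(3).tolist())
print(env.get_obs()["eef_pos"])
# jar, bottle in top
hsv=cv2.cvtColor(b["image"],cv2.COLOR_RGB2HSV)
E
```

```text
[[224.0, 170.0], [244.0, 155.0], [261.0, 177.0], [240.0, 192.0]] [[0.626, 0.176], [0.683, 0.106], [0.604, 0.047], [0.549, 0.116]] [0.089 0.098 0.089] [0.616 0.111 0.054]
[[224.0, 170.0], [244.0, 155.0], [260.0, 177.0], [240.0, 192.0]] [[0.626, 0.175], [0.682, 0.107], [0.604, 0.047], [0.55, 0.115]] [0.088 0.098 0.087] [0.615 0.111 0.054]
[[0.547, 0.104], [0.606, 0.046], [0.679, 0.1]]
[0.47205361 0.08318374 0.07871714]
```

Top and side views agree: the centre is at (0.616, 0.111) and the yaw is about -0.93. I'll turn it back by pulling its left side towards the robot, where the space is free, and then push it squarely with both fingers.

Call:
{"op": "play_rows", "data": {
  "travel": [
    [-0.96,0.36,0],
    [-0.96,0.36,0],
    [-0.96,0.36,0],
    [-0.96,0.36,0],
    [-0.96,0.36,0]
  ],
  "turn": [
    [0,0,0],
    [0,0,0],
    [0,0,0],
    [0,0,0],
    [0,0,0]
  ],
  "gripper": [0,0,0,0,0]
}}

```text
clock: 23.78
eef_pos: [0.6156, 0.1435, 0.0785]
eef_rot: [[-1.0, -0.024, 0.0], [-0.024, 1.0, -0.0], [-0.0, -0.0, -1.0]]
contact_force: [-0.2, 0.1, 0.3]
opening: 0.005
grasp_force: 0.0
```

Call:
{"op": "play_rows", "data": {
  "travel": [
    [-0.96,0.36,0],
    [-0.96,0.36,0],
    [-0.96,0.36,0],
    [0,0,0],
    [0,0,0]
  ],
  "turn": [
    [0,0,0],
    [0,0,0],
    [0,0,0],
    [0,0,0],
    [0,0,0]
  ],
  "gripper": [0,0,0,0,0]
}}

```text
clock: 24.4
eef_pos: [0.6997, 0.1772, 0.0783]
eef_rot: [[-1.0, -0.024, -0.001], [-0.024, 1.0, -0.0], [0.001, -0.0, -1.0]]
contact_force: [1.0, -0.1, -0.8]
opening: 0.003
grasp_force: 0.0
```

Call:
{"op": "play_rows", "data": {
  "travel": [
    [0,0,0.8],
    [0,0,0.8],
    [0,0,0.8],
    [0,0,0.6],
    [0,0,0]
  ],
  "turn": [
    [0,0,0],
    [0,0,0],
    [0,0,0],
    [0,0,0],
    [0,0,0]
  ],
  "gripper": [0,0,0,0,0]
}}

```text
clock: 25.02
eef_pos: [0.6994, 0.1767, -0.0135]
eef_rot: [[-1.0, -0.024, -0.003], [-0.024, 1.0, -0.001], [0.003, -0.001, -1.0]]
contact_force: [0.0, 0.3, 0.3]
opening: 0.005
grasp_force: 0.0
```

Call:
{"op": "play_rows", "data": {
  "travel": [
    [0.7,0,0],
    [0.7,0,0],
    [0.3,0,0],
    [0.3,0,0],
    [0.3,0,0]
  ],
  "turn": [
    [0,0,0],
    [0,0,0],
    [0,0,0],
    [0,0,0],
    [0,0,0]
  ],
  "gripper": [0,0,0,0,0]
}}

```text
clock: 25.65
eef_pos: [0.6318, 0.1754, -0.0106]
eef_rot: [[-1.0, -0.024, 0.002], [-0.024, 1.0, 0.0], [-0.002, 0.0, -1.0]]
contact_force: [3.2, 1.7, 2.5]
opening: 0.001
grasp_force: 1.7
```

Call:
{"op": "play_rows", "data": {
  "travel": [
    [0.3,0,0],
    [0.3,0,0],
    [0.3,0,0],
    [0.2,0,0],
    [0,0,0]
  ],
  "turn": [
    [0,0,0],
    [0,0,0],
    [0,0,0],
    [0,0,0],
    [0,0,0]
  ],
  "gripper": [0,0,0,0,0]
}}

```text
clock: 26.28
eef_pos: [0.5978, 0.1744, -0.0115]
eef_rot: [[-1.0, -0.024, -0.0], [-0.024, 1.0, -0.0], [0.001, -0.0, -1.0]]
contact_force: [-0.0, -0.2, -1.1]
opening: 0.008
grasp_force: 0.0
```

```bash
cat > sd.py <<'E'
from lie import *
a=cam("side");g=a["image"].min(2)
m=(g>120).astype(np.uint8)*255;m[:140]=0;m[225:]=0;m[:,:215]=0;m[:,300:]=0
k=max(cv2.findContours(m,0,2)[0],key=cv2.contourArea)
p=cv2.approxPolyDP(cv2.convexHull(k),2,True).reshape(-1,2)
for q in p: print(q.tolist(),onz(a,[q],.054)[0,:2].round(3).tolist(),onz(a,[q],0)[0,:2].round(3).tolist())
E
python3 sd.py
```

```text
[279, 156] [0.657, 0.181] [0.672, 0.243]
[281, 204] [0.621, -0.036] [0.633, 0.012]
[278, 211] [0.607, -0.062] [0.618, -0.016]
[272, 212] [0.589, -0.063] [0.599, -0.017]
[249, 193] [0.533, 0.023] [0.539, 0.074]
[248, 182] [0.536, 0.071] [0.543, 0.126]
[256, 158] [0.578, 0.182] [0.587, 0.244]
```

Call:
{"op": "play_rows", "data": {
  "travel": [
    [-0.3,0,0],
    [0,0,-1],
    [0,0,-1],
    [0,0,-1],
    [1,-0.4,0]
  ],
  "turn": [
    [0,0,0],
    [0,0,0],
    [0,0,0],
    [0,0,0],
    [0,0,0]
  ],
  "gripper": [0,0,0,0,0]
}}

```text
clock: 26.95
eef_pos: [0.5798, 0.1623, 0.0811]
eef_rot: [[-1.0, -0.024, 0.003], [-0.024, 1.0, 0.001], [-0.003, 0.001, -1.0]]
contact_force: [-0.1, -0.3, 0.4]
opening: 0.006
grasp_force: 0.0
```

Call:
{"op": "play_rows", "data": {
  "travel": [
    [1,-0.4,0],
    [1,-0.4,0],
    [1,-0.4,0],
    [1,-0.4,0],
    [0.2,0,0]
  ],
  "turn": [
    [0,0,0],
    [0,0,0],
    [0,0,0],
    [0,0,0],
    [0,0,0]
  ],
  "gripper": [0.6,0.6,0.6,0.6,0.6]
}}

```text
clock: 27.58
eef_pos: [0.4525, 0.1104, 0.0791]
eef_rot: [[-1.0, -0.024, 0.001], [-0.024, 1.0, 0.0], [-0.001, 0.0, -1.0]]
contact_force: [0.6, -0.3, 0.0]
opening: 0.489
grasp_force: 0.0
```

```bash
python3 - <<'E'
from lie import *
b=cam("top")
rect(b,205,140,268,210);rect(b,205,140,268,210,150)
print(env.get_obs()["eef_pos"])
E
python3 sd.py
```

```text
[[226.0, 184.0], [236.0, 161.0], [263.0, 173.0], [252.0, 196.0]] [[0.576, 0.166], [0.659, 0.133], [0.619, 0.039], [0.537, 0.073]] [0.089 0.102 0.089] [0.598 0.103 0.054]
[[226.0, 183.0], [236.0, 161.0], [263.0, 173.0], [253.0, 195.0]] [[0.579, 0.165], [0.659, 0.133], [0.619, 0.04], [0.54, 0.072]] [0.086 0.101 0.086] [0.599 0.103 0.054]
[0.45265517 0.11075705 0.07914753]
[256, 162] [0.575, 0.162] [0.584, 0.223]
[281, 166] [0.654, 0.13] [0.668, 0.189]
[281, 204] [0.621, -0.036] [0.633, 0.012]
[276, 212] [0.601, -0.065] [0.611, -0.019]
[270, 211] [0.584, -0.058] [0.594, -0.012]
[249, 193] [0.533, 0.023] [0.539, 0.074]
[248, 180] [0.538, 0.08] [0.544, 0.135]
```

The yaw is now about -0.40 with the centre at (0.598, 0.103). I'll bring both fingers down behind the lid side and push towards the rail.

Call:
{"op": "play_rows", "data": {
  "travel": [
    [-1,-0.25,0],
    [0,0,1],
    [0,0,1],
    [0,0,1],
    [0,0,0]
  ],
  "turn": [
    [0,0,0],
    [0,0,0],
    [0,0,0],
    [0,0,0],
    [0,0,0]
  ],
  "gripper": [0.6,0.6,0.6,0.6,0.6]
}}

```text
clock: 28.3
eef_pos: [0.4824, 0.1042, -0.0133]
eef_rot: [[-1.0, -0.024, -0.004], [-0.024, 1.0, -0.001], [0.004, -0.0, -1.0]]
contact_force: [0.1, 0.2, 0.4]
opening: 0.601
grasp_force: 0.0
```

Call:
{"op": "play_rows", "data": {
  "travel": [
    [-0.5,0,0],
    [-0.5,0,0],
    [-0.3,0,0],
    [-0.3,0,0],
    [-0.3,0,0]
  ],
  "turn": [
    [0,0,0],
    [0,0,0],
    [0,0,0],
    [0,0,0],
    [0,0,0]
  ],
  "gripper": [0.6,0.6,0.6,0.6,0.6]
}}

```text
clock: 28.92
eef_pos: [0.5404, 0.1054, -0.0112]
eef_rot: [[-1.0, -0.024, -0.001], [-0.024, 1.0, -0.0], [0.001, -0.0, -1.0]]
contact_force: [-4.1, -0.9, 3.6]
opening: 0.6
grasp_force: 2.1
```

Call:
{"op": "play_rows", "data": {
  "travel": [
    [-0.3,0,0],
    [-0.3,0,0],
    [-0.3,0,0],
    [-0.3,0,0],
    [-0.3,0,0]
  ],
  "turn": [
    [0,0,0],
    [0,0,0],
    [0,0,0],
    [0,0,0],
    [0,0,0]
  ],
  "gripper": [0.6,0.6,0.6,0.6,0.6]
}}

```text
clock: 29.55
eef_pos: [0.5856, 0.1066, -0.0114]
eef_rot: [[-1.0, -0.024, 0.0], [-0.024, 1.0, -0.0], [-0.0, -0.0, -1.0]]
contact_force: [-3.8, -1.5, 2.1]
opening: 0.6
grasp_force: 1.6
```

```bash
python3 sd.py
```

```text
[289, 158] [0.688, 0.165] [0.705, 0.227]
[293, 173] [0.686, 0.091] [0.702, 0.147]
[292, 189] [0.667, 0.02] [0.682, 0.072]
[279, 210] [0.611, -0.058] [0.622, -0.012]
[272, 212] [0.589, -0.063] [0.599, -0.017]
[268, 208] [0.58, -0.046] [0.59, 0.001]
[255, 174] [0.564, 0.104] [0.572, 0.161]
[277, 158] [0.648, 0.171] [0.662, 0.233]
```

Call:
{"op": "play_rows", "data": {
  "travel": [
    [-0.3,0,0],
    [-0.3,0,0],
    [-0.3,0,0],
    [-0.3,0,0],
    [-0.3,0,0]
  ],
  "turn": [
    [0,0,0],
    [0,0,0],
    [0,0,0],
    [0,0,0],
    [0,0,0]
  ],
  "gripper": [0.6,0.6,0.6,0.6,0.6]
}}

```text
clock: 30.22
eef_pos: [0.6306, 0.1078, -0.0115]
eef_rot: [[-1.0, -0.024, -0.0], [-0.024, 1.0, 0.0], [0.0, 0.0, -1.0]]
contact_force: [-2.3, -0.1, 0.3]
opening: 0.597
grasp_force: 1.1
```

Call:
{"op": "play_rows", "data": {
  "travel": [
    [-0.1,0,0],
    [-0.1,0,0],
    [-0.1,0,0],
    [0,0,0]
  ],
  "turn": [
    [0,0,0],
    [0,0,0],
    [0,0,0],
    [0,0,0]
  ],
  "gripper": [0.6,0.6,0.6,0.6]
}}

```text
clock: 30.72
eef_pos: [0.6393, 0.1079, -0.0113]
eef_rot: [[-1.0, -0.024, 0.001], [-0.024, 1.0, 0.0], [-0.001, 0.0, -1.0]]
contact_force: [0.3, -0.5, -0.8]
opening: 0.6
grasp_force: 0.0
```

Now slow steps until the force shows the rail.

Call:
{"op": "play_rows", "data": {
  "travel": [
    [-0.07,0,0],
    [-0.07,0,0],
    [-0.07,0,0]
  ],
  "turn": [
    [0,0,0],
    [0,0,0],
    [0,0,0]
  ],
  "gripper": [0.6,0.6,0.6]
}}

```text
clock: 31.1
eef_pos: [0.6453, 0.1081, -0.0112]
eef_rot: [[-1.0, -0.024, -0.0], [-0.024, 1.0, 0.0], [0.0, 0.0, -1.0]]
contact_force: [-4.3, 0.4, 2.2]
opening: 0.599
grasp_force: 1.9
```

Call:
{"op": "play_rows", "data": {
  "travel": [
    [-0.07,0,0],
    [-0.07,0,0]
  ],
  "turn": [
    [0,0,0],
    [0,0,0]
  ],
  "gripper": [0.6,0.6]
}}

```text
clock: 31.35
eef_pos: [0.6477, 0.1079, -0.0113]
eef_rot: [[-1.0, -0.025, -0.005], [-0.025, 1.0, -0.001], [0.005, -0.001, -1.0]]
contact_force: [-33.3, -5.0, 21.6]
opening: 0.6
grasp_force: 17.2
```

The force jumped to 33 N, so the crate is against the rail. I'll back off, rise clear and check with the last picture.

Call:
{"op": "play_rows", "data": {
  "travel": [
    [0.3,0,0],
    [0.8,0,0],
    [1,0,0],
    [1,0,0],
    [0,0,-1]
  ],
  "turn": [
    [0,0,0],
    [0,0,0],
    [0,0,0],
    [0,0,0],
    [0,0,0]
  ],
  "gripper": [0.6,0.6,0.6,0.6,0.6]
}}

```text
clock: 31.98
eef_pos: [0.5539, 0.1057, 0.017]
eef_rot: [[-1.0, -0.024, -0.003], [-0.024, 1.0, -0.0], [0.003, -0.0, -1.0]]
contact_force: [0.1, 0.3, 0.0]
opening: 0.6
grasp_force: 0.0
```

Call:
{"op": "play_rows", "data": {
  "travel": [
    [0,0,-1],
    [0,0,-1],
    [1,0,-1],
    [1,0,0],
    [0,0,0]
  ],
  "turn": [
    [0,0,0],
    [0,0,0],
    [0,0,0],
    [0,0,0],
    [0,0,0]
  ],
  "gripper": [0.6,0.6,0.6,0.6,0.6]
}}

```text
clock: 32.6
eef_pos: [0.4959, 0.1046, 0.1094]
eef_rot: [[-1.0, -0.024, 0.002], [-0.024, 1.0, 0.0], [-0.002, 0.0, -1.0]]
contact_force: [-0.6, 0.0, 0.4]
opening: 0.602
grasp_force: 0.0
```

```bash
python3 - <<'E'
from lie import *
b=cam("top")
rect(b,205,137,270,190);rect(b,295,180,350,240)
cv2.imwrite('pics/k.png',cv2.resize(b["image"][110:260,150:410,::-1],(780,450),interpolation=cv2.INTER_CUBIC))
print(env.get_obs()["eef_pos"],env.get_obs()["clock"])
E
python3 sd.py
```

```text
[[205.0, 137.0], [269.0, 137.0], [269.0, 164.0], [205.0, 164.0]] [[0.745, 0.247], [0.749, 0.02], [0.651, 0.018], [0.647, 0.243]] [0.227 0.098 0.224] [0.698 0.132 0.054]
[[310.0, 206.0], [339.0, 200.0], [345.0, 225.0], [316.0, 231.0]] [[0.504, -0.126], [0.53, -0.226], [0.443, -0.245], [0.418, -0.146]] [0.103 0.089 0.102] [ 0.474 -0.186  0.054]
[0.49662726 0.10452744 0.10909463] 32.65
[299, 140] [0.744, 0.257] [0.765, 0.324]
[299, 187] [0.69, 0.026] [0.707, 0.078]
[286, 189] [0.649, 0.023] [0.663, 0.075]
[279, 169] [0.645, 0.116] [0.658, 0.174]
[279, 157] [0.656, 0.176] [0.67, 0.238]
[294, 140] [0.727, 0.259] [0.746, 0.327]
```

View pics/k.png

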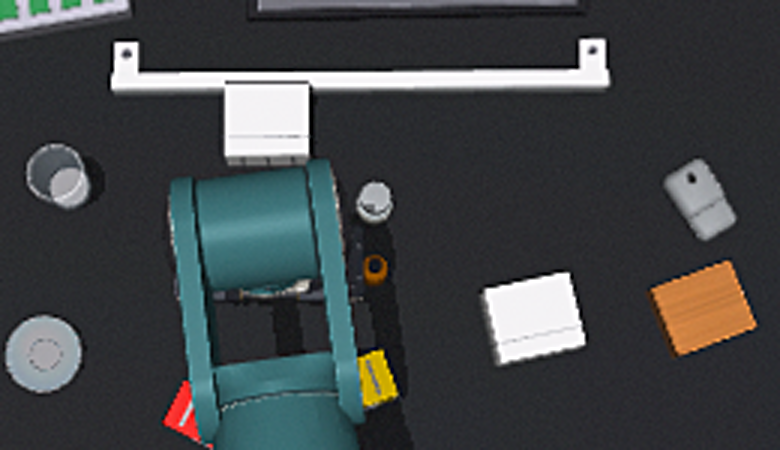

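The stamped crate lies square and flush against the rail at (267,120), inside its length. The plain crate lies where it fell at (534,318), and the bottle, jar, beaker, dish, box and mouse have not moved. The arm is clear, so I'm handing in.

```bash
python3 -c "
from bench import env
print(env.sign_off())"
```

```text
the job is handed in; nothing more can be done
None
```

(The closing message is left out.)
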